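# Clamp a jam jar in a turnbuckle jar holder

### The arm

A 7-joint arm with a two-finger parallel gripper is mounted at the origin on a cart in front of the work surface, level with it; the furniture and walls round the work are solid. World frame = base frame: x ahead of the robot, y to its left, z up, the work surface at z = 0. Lengths are in m, angles in degrees, forces in N, time in s.
With the tool pointing down it reaches from about 0.425 to 0.875 m from the base axis. Payload 4.7 kg.
Tool frame: the origin (TCP) lies between the finger pads; the fingertips stand 17 mm ahead of it and the grasp point (between the pads) lies 2 mm behind it; z points along the fingers, y is the line along which they close (so a half turn about z gives the same grasp; the last joint's range is limited). The gripper opens to 87 mm and grips with 3 to 60 N. Pads are 19 mm wide; open, the fingers measure 117 mm over their backs; the gripper's body (75 mm by 190 mm) begins 51 mm behind the grasp point.
Start: joints at [72.37, 18.392, -4.016, 83.108, 1.295, 78.541, -3.26], TCP at [0.206, -0.617, 0.24] pointing down, gripper open.
Joint ranges: [-163.93, 163.93], [-17.29, 119.83], [-79.2, 71.16], [3.27, 140.29], [-89.18, 269.18], [5.43, 117.66], [-154.24, 154.24]. Speed limits (degrees/s): [147.25, 147.25, 180, 180, 180, 180, 180].

### API

Orientations are given as [roll, pitch, yaw] about the fixed x, y, z axes, in that order (R = Rz(yaw) Ry(pitch) Rx(roll)).
In Python, from cell import env, cams gives the robot as it stands.
- The arm moves only by the shell command python3 -m pendant 'ROWS' [FORCE]. ROWS is JSON, a list of rows, each an object of numbers: "tx", "ty", "tz": the shift along the tool's x, y, z each as a share of 0.05 m, from -1 to 1; "spin": the turn about the tool's z as a share of 4 degrees, from -1 to 1; "claw": the closure, from 0 (fully open) to 1 (shut). A call has 1 to 10 rows; each row shifts and turns the commanded pose from where the row before left it, along the tool's axes as they then stand; what a row does not reach is not made up. A row lasts 1/8 s, in which the tool goes at most 62.5 mm and 10.7 degrees, less where a joint would pass 70% of its speed; a pose out of reach is approached as far as the arm can. A call with a number of a shift or a turn outside -1 to 1 is refused whole. A call with a gripper value outside its range is refused whole. The fingers move at their own pace and stop on an object; FORCE is the grip in N (left out, the last holds). Time passes only in rows, so rows that do not move let the fingers close. It gives the time, the measured TCP pose, the force, the opening and the grip force at its end, in the units of the state.
- env.get_obs(): the state, without advancing time (a new reading comes with each control period).
- cams.read_camera(name): name is "scene" or "side" or "wrist"; returns the picture (420x560x3 uint8, red, green, blue); there is no depth.
- cams.camera_info(name): a dict with "fx", "fy", "cx", "cy" (pixels), "rvec" (rotation vector, rad) and "tvec" (3), from world to camera coordinates, as OpenCV has them. Camera axes: x right, y down, z forward; pixel columns grow to the right and rows downward; lengths in m; the calibration is good to about 2 mm. A picture is of the moment at which its call begins: read the wrist's pose just before it. camera_info takes no time and is no camera call; for the wrist camera it gives the pose at the moment of the call.
- env.sign_off(): hands the job in; it is judged then, once.
The state is a dict: "time_s": time; "qpos": joint angles; "joint_velocities": joint speeds; "effort": joint torques, N m; "tool_pos": TCP position; "tool_rot": TCP orientation; "force": force on the tool from outside, world axes, zero at the start; "wrist_torque": the same for the moment, N m; "grip_width": finger opening in m; "grasp_force": force on a finger pad.
Only numpy, scipy, OpenCV 4.12 (cv2) and the standard library are available. Lean on these libraries where they do the work, as an engineer would, in place of code of your own. Each camera call takes 0.05 s, during which the arm holds its last target. There are 200 camera calls.

### The job

Stand the jam jar upright on the wooden board of the jar holder, midway between its two open jaws, and let go of it. Then turn the spoked turnbuckle body, spokes on the robot's side going down, so that both jaws draw in together until both rubber pads hold the jar firmly: stop as soon as the spokes clearly push back harder than in free turning, because the glass cracks if it is forced. Leave the jar clamped, let go of everything, and do not disturb the other things on the worktop.

Things in the scene. Friction and masses are not known exactly. Their poses are not given: they have to be found in the camera images.
- jam_jar: glass jam jar, white lid and fruit label, 62 mm across, 97 mm high, 0.33 kg give or take a third; the lid is its top 11 mm, 61 mm across. Origin: centre of its underside, z up its axis. Starts on the worktop at the left beside a slim spice jar and a wider food tin, with which it may swap places
- holder: jar holder, fixed: wooden board 260 (x) by 220 (y) by 12 mm with jaws, turnbuckle and two guide bars (at x = 10 and 115 mm, up to 34 mm high). Origin: centre of the board's underside; z up, x away from the robot (turned up to 0.3 rad), y left. The turnbuckle lies along y at x = -65 mm, z = 66 mm
- jar_place (a point): where the jar's underside belongs: on the board's top (12 mm above the worktop), midway between the jaws, 65 mm to +x of the holder's centre; axes as the holder's
- turnbuckle: turnbuckle, steel: a barrel 28 mm thick, 50 mm long, four spokes at its middle along its own +x, +z, -x, -z (round bars 11 mm thick, tips 14 mm, ends 55 mm from the axis). Origin: mid axis, 66 mm above the worktop. Turns in place about its own y (level, along the holder's y); stays where left. Spokes on the robot's side going down (a negative turn about +y) draw both jaws in
- spoke_end (a point): the end of the +x spoke, 48 mm from the axis. Behaviour: each jaw moves 4.5 mm per radian; contact comes 1.3 to 4 rad from the start. Free turning takes about 0.33 N m (5 to 8 N felt on a spoke). With both pads on the jar the moment grows by 0.009 N m per newton of each pad's press; firm is about 20 N a pad (0.18 N m above free turning), some 0.4 rad after contact (about 0.4 N m per rad); over 45 N cracks the jar
- jaw_left: aluminium jaw left (+y) of the jar place, sliding along the holder's y. Origin: on its arm's inner face, at the jar place's x, on the board's top. The arm reaches 40 mm above the board; its nut block beside the turnbuckle, 45 to 95 mm from the middle in y, reaches 82 mm above the worktop
- jaw_right: the same jaw on the right (-y), mirrored; both move equally. Each carries a rubber pad, a shallow V (15 degrees a side) 53 mm wide, 9 to 39 mm above the board, whose bottom stands 8 to 18 mm before the arm's face: set differently each time, not measured. At the start 6 to 18 mm is free on each side of a centred jar
- spice_jar: bystander: slim spice jar with a dark cap, 44 mm across, 96 mm high; origin at the centre of its underside
- food_tin: bystander: food tin 75 mm across, 110 mm high; origin at the centre of its underside
- lemon: bystander: lemon, 72 mm long, lying at the left; origin at its underside
- mug: bystander: striped mug with a handle, 90 mm high, at the right; origin at the centre of its underside
Things that resemble listed ones, but are neither listed nor needed, are in the scene too. What is shaped like the jam_jar but orange or pink is not meant.

How it is judged (in metres and radians):
On the way:
1. the jam jar stands upright and let go on the board between the jaws, not yet clamped (x of jam_jar in the frame of holder between 0.045 and 0.085 m and y of jam_jar in the frame of holder between -0.02 and 0.02 m and z of jam_jar in the frame of holder between 0.008 and 0.017 m and angle between jam_jar's own z axis and vertical below 0.1 rad and contact force between the fingers and jam_jar below 0.2 N and contact force between jam_jar and jaw_left below 3 N and contact force between jam_jar and jaw_right below 3 N), for 0.2 s.
At the end, for the whole second after the job is handed in: The jam jar stands upright (within 0.1 rad) on the holder's board, within 20 mm of the jar place, and each of the two jaws' pads presses on it with 10 to 34 N; jar and turnbuckle are at rest (x of jam_jar in the frame of holder between 0.045 and 0.085 m and y of jam_jar in the frame of holder between -0.02 and 0.02 m and z of jam_jar in the frame of holder between 0.008 and 0.017 m and angle between jam_jar's own z axis and vertical below 0.1 rad and contact force between jam_jar and jaw_left between 10 and 34 N and contact force between jam_jar and jaw_right between 10 and 34 N and linear speed of jam_jar below 0.01 m/s and angular speed of turnbuckle below 0.05 rad/s); the robot touches nothing.
It fails at once if a jaw presses on the jam jar with more than 45 N (contact force between jam_jar and jaw_left above 45 N or contact force between jam_jar and jaw_right above 45 N).
It fails at once if a bystander (spice jar, food tin, lemon, mug) is pushed more than 40 mm away or the spice jar, tin or mug is tipped (distance of any of spice_jar, food_tin, lemon, mug from where it was at the start of the episode above 0.04 m or angle between any of spice_jar, food_tin, mug's own z axis and vertical above 0.5 rad).
It also fails if it takes over 72 s, if anything falls off the work surface, if the arm or the gripper's body presses on something with over 40 N, if the wrist force passes 120 N, or if a joint passes its speed limit or range.

## Working session

There is one attempt and no reset: what is moved stays moved. The work goes in short steps, Python scripts to look and compute and a shell command to move; the robot and the scene stay as the last step left them, time stands still between calls to the robot, and variables do not carry over. Pictures are saved under pics/ and viewed, at most 10 in all, crops included, and the job is handed in when it is done.

```bash
ls; mkdir -p pics
python3 - <<'E'
from cell import env,cams
import cv2,json
o=env.get_obs()
print({k:o[k] for k in("time_s","tool_pos","tool_rot","force","grip_width")})
for n in("scene","side"):
    im=cams.read_camera(n); cv2.imwrite(f"pics/{n}0.png",im[:,:,::-1]); i=cams.camera_info(n); print(n,i)
E
```

```text
pics
{'time_s': 0.0, 'tool_pos': array([ 0.20537052, -0.61613982,  0.23845028]), 'tool_rot': array([-1.79889272e+02,  4.99360085e-03,  1.84408311e+01]), 'force': array([ 0.18359568, -0.10003591, -0.41228418]), 'grip_width': 0.08687216600729972}
scene {'fx': 407.88035021339994, 'fy': 407.88035021339994, 'cx': 272.14170658025614, 'cy': 209.78985908211865, 'rvec': array([ 0.89174327, -2.28661903,  1.31794699]), 'tvec': array([0.43430821, 0.23982549, 0.73904247])}
side {'fx': 436.31718850823023, 'fy': 436.31718850823023, 'cx': 282.0972261927176, 'cy': 214.22320401981528, 'rvec': array([ 0.93030345, -2.66903809,  0.85406836]), 'tvec': array([0.45028829, 0.3078923 , 0.94145192])}
```

View pics/scene0.png

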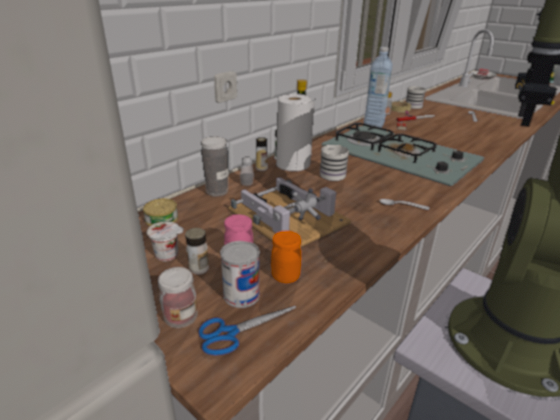

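View pics/side0.png

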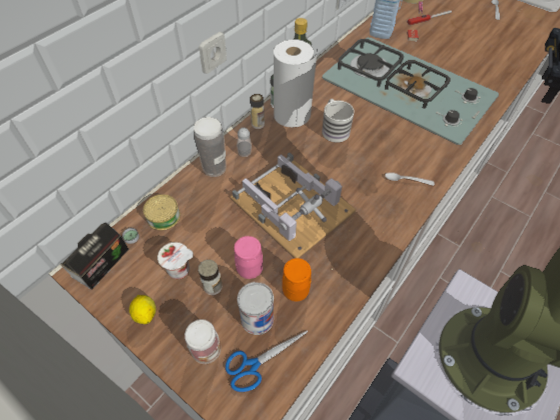

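The side view shows these candidates: white-lidded jar with reddish contents (201,340), cup with a red top (175,260), white tin (256,308), and pink and orange lookalikes (248,257 and 297,280). The (201,340) jar fits the white lid and fruit label. The holder is at (293,205). I'll confirm in an enlarged crop.

Run:
```python
import cv2,numpy as np
s=cv2.imread("pics/side0.png")
a=cv2.resize(s[235:375,150:290],(400,400),interpolation=cv2.INTER_CUBIC)
b=cv2.resize(s[140:265,220:360],(0,0),fx=400/140,fy=400/140,interpolation=cv2.INTER_CUBIC)
b=cv2.copyMakeBorder(b,0,400-b.shape[0],0,0,cv2.BORDER_CONSTANT)
cv2.imwrite("pics/c1.png",np.hstack([a,b]))
```

```text
(no output)
```

View pics/c1.png

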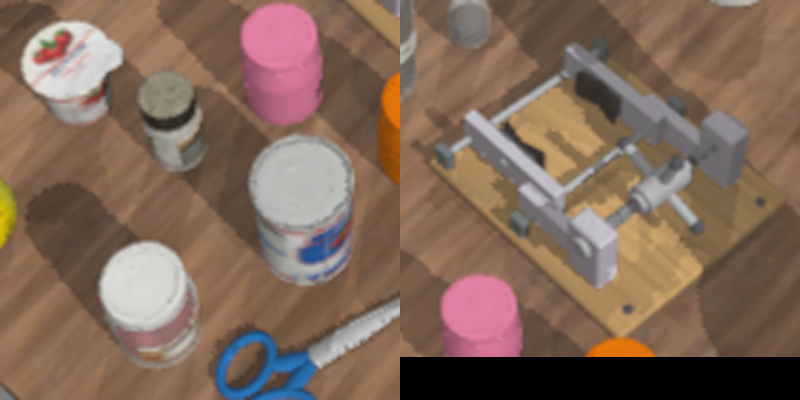

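Confirmed: the jar at crop (145,284) has a white lid, glass and a fruit label. The red-topped one is a yogurt cup. The holder board corners in the crop are (432,165), (625,335) and (785,205), and the turnbuckle is at (663,187).

```bash
cat > h.py <<'E'
from cell import env,cams
import cv2,numpy as np
def cam(n):
    i=cams.camera_info(n);R=cv2.Rodrigues(i["rvec"])[0];return i,R,-R.T@i["tvec"]
def ray(n,u,v,c=None):
    i,R,C=c or cam(n);d=R.T@np.array([(u-i["cx"])/i["fx"],(v-i["cy"])/i["fy"],1]);return C,d/np.linalg.norm(d)
def onz(n,u,v,z,c=None):
    C,d=ray(n,u,v,c);return C+d*(z-C[2])/d[2]
def proj(n,P,c=None):
    i,R,C=c or cam(n);p=R@np.asarray(P)+i["tvec"];return i["fx"]*p[0]/p[2]+i["cx"],i["fy"]*p[1]/p[2]+i["cy"]
E
python3 - <<'E'
from h import *
np.set_printoptions(precision=4,suppress=True)
f=lambda x,y:(220+(x-400)/2.857,140+y/2.857); g=lambda x,y:(150+x/2.857,235+y/2.857)
for nm,p,z in [("L",f(432,165),.012),("F",f(625,335),.012),("R",f(785,205),.012),("tb",f(663,187),.066),("blkR top",f(724,125),.082),("blkL top",f(594,225),.082),("spokefront",f(697,228),.05),
  ("lid",g(144,284),.097),("lidL",g(100,284),.097),("lidR",g(188,284),.097),("tin",g(302,182),.11),("spice",g(167,100),.096),("lem",g(-20,215),.025),("yog",g(68,60),.06),("pink",g(280,40),.09)]:
    print(nm,np.array(p),onz("side",*p,z))
for p in (onz("side",*g(144,284),.097),onz("side",*g(144,284),.097)*[1,1,0]): print("scene pix",proj("scene",p))
print(onz("scene",176,282,.097)); print("cams",cam("scene")[2],cam("side")[2])
E
```

```text
L [231.2006 197.7529] [0.7196 0.0347 0.012 ]
F [298.7539 257.2559] [0.4685 0.0676 0.012 ]
R [354.7567 211.7536] [ 0.4358 -0.1335  0.012 ]
tb [312.0546 205.4533] [ 0.5148 -0.0455  0.066 ]
blkR top [333.4057 183.7522] [ 0.5066 -0.1248  0.082 ]
blkL top [287.9034 218.7539] [0.5307 0.0331 0.082 ]
spokefront [323.9552 219.804 ] [ 0.4718 -0.0383  0.05  ]
lid [200.4025 334.405 ] [0.4892 0.3698 0.097 ]
lidL [185.0018 334.405 ] [0.5131 0.3887 0.097 ]
lidR [215.8033 334.405 ] [0.4654 0.3508 0.097 ]
tin [255.7053 298.7032] [0.4486 0.2476 0.11  ]
spice [208.4529 270.0018] [0.5768 0.2557 0.096 ]
lem [142.9996 310.2538] [0.6536 0.397  0.025 ]
yog [173.8012 256.0011] [0.6814 0.2682 0.06  ]
pink [248.0049 249.0007] [0.5469 0.1596 0.09  ]
scene pix (np.float64(174.90515875853293), np.float64(278.2559304629594))
scene pix (np.float64(180.57672428989062), np.float64(317.5057454516157))
[0.4793 0.3746 0.097 ]
cams [-0.0247  0.678   0.5762] [0.1809 0.5146 0.9414]
```

```bash
python3 -m pendant '[{"tx":1},{"tx":1},{"tx":1},{"tx":1},{"spin":1},{"spin":1},{"spin":1},{"spin":1},{"spin":1},{"spin":1}]'; python3 -m pendant '[{"spin":0.7},{"ty":-1},{"ty":-1},{"ty":-1},{"ty":-1},{"ty":-1},{"ty":-1},{"ty":-1},{"ty":-1},{"ty":-1}]'
```

```text
invalid input at $[0]: expected keys tx, ty, tz, spin, claw
invalid input at $[0]: expected keys tx, ty, tz, spin, claw
```

```bash
python3 -m pendant '[{"tx":1,"ty":0,"tz":0,"spin":0,"claw":0},{"tx":1,"ty":0,"tz":0,"spin":0,"claw":0},{"tx":1,"ty":0,"tz":0,"spin":0,"claw":0},{"tx":1,"ty":0,"tz":0,"spin":0,"claw":0},{"tx":0,"ty":0,"tz":0,"spin":1,"claw":0},{"tx":0,"ty":0,"tz":0,"spin":1,"claw":0},{"tx":0,"ty":0,"tz":0,"spin":1,"claw":0},{"tx":0,"ty":0,"tz":0,"spin":1,"claw":0},{"tx":0,"ty":0,"tz":0,"spin":1,"claw":0},{"tx":0,"ty":0,"tz":0,"spin":1,"claw":0}]'; python3 -m pendant '[{"tx":0,"ty":0,"tz":0,"spin":0.7,"claw":0},{"tx":0,"ty":-1,"tz":0,"spin":0,"claw":0},{"tx":0,"ty":-1,"tz":0,"spin":0,"claw":0},{"tx":0,"ty":-1,"tz":0,"spin":0,"claw":0},{"tx":0,"ty":-1,"tz":0,"spin":0,"claw":0},{"tx":0,"ty":-1,"tz":0,"spin":0,"claw":0},{"tx":0,"ty":-1,"tz":0,"spin":0,"claw":0},{"tx":0,"ty":-1,"tz":0,"spin":0,"claw":0},{"tx":0,"ty":-1,"tz":0,"spin":0,"claw":0},{"tx":0,"ty":-1,"tz":0,"spin":0,"claw":0}]'
```

```text
time_s: 1.35
tool_pos: [0.3951, -0.5531, 0.2388]
tool_rot: [-179.9, 0.1, -5.7]
force: [-0.0, 0.4, -0.2]
grip_width: 0.087
grasp_force: 0.0
time_s: 2.6
tool_pos: [0.4605, -0.1065, 0.2393]
tool_rot: [180.0, 0.0, -8.4]
force: [0.8, 0.1, -0.7]
grip_width: 0.0872
grasp_force: 0.0
```

```bash
python3 -m pendant '[{"tx":0.7,"ty":-0.6,"tz":-1,"spin":0,"claw":0},{"tx":0.7,"ty":-0.6,"tz":-1,"spin":0,"claw":0},{"tx":0,"ty":0,"tz":0,"spin":0,"claw":0},{"tx":0,"ty":0,"tz":0,"spin":0,"claw":0}]'
python3 - <<'E'
from h import *
print(env.get_obs()["tool_pos"])
c=cam("wrist"); im=cams.read_camera("wrist"); cv2.imwrite("pics/w1.png",im[:,:,::-1])
print(c)
E
```

```text
time_s: 3.1
tool_pos: [0.5318, -0.0632, 0.3305]
tool_rot: [180.0, 0.1, -8.4]
force: [-0.4, -0.0, -0.0]
grip_width: 0.0872
grasp_force: 0.0
[ 0.53184958 -0.06324117  0.33048138]
({'fx': 295.30667462029464, 'fy': 295.30667462029464, 'cx': 280.77948789810927, 'cy': 205.28120439158442, 'rvec': array([-1.92473401,  2.22790698,  0.31115289]), 'tvec': array([0.01487167, 0.45702022, 0.62591102])}, array([[-1.45248395e-01, -9.89395219e-01, -5.79017040e-05],
       [-9.51552542e-01,  1.39676861e-01,  2.73930894e-01],
       [-2.71017830e-01,  3.98431194e-02, -9.61749376e-01]]), array([ 0.60667188, -0.07405943,  0.47677844]))
```

View pics/w1.png

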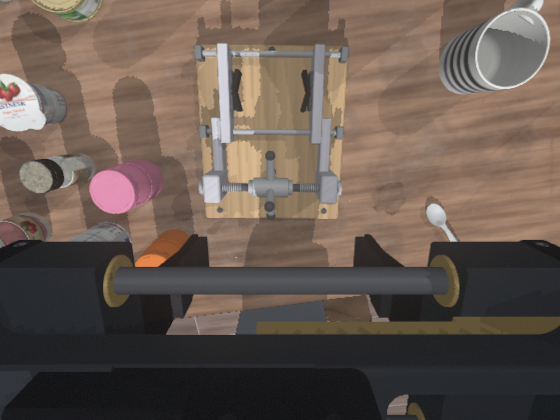

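Run:
```python
from h import *
np.set_printoptions(precision=4,suppress=True)
i={'fx':295.3067,'fy':295.3067,'cx':280.7795,'cy':205.2812,'tvec':np.array([0.01487167,0.45702022,0.62591102])}
R=cv2.Rodrigues(np.array([-1.92473401,2.22790698,0.31115289]))[0];c=(i,R,-R.T@i['tvec'])
P={k:onz("w",*p,z,c) for k,p,z in [("NL",(206,217.5),.012),("NR",(338,218),.012),("FL",(197,46),.012),("FR",(347,46),.012),("bL",(211,188),.082),("bR",(328,188),.082),("armL",(224,95),.052),("armR",(319,95),.052),("tb",(270,187),.066),("padL",(240,90),.051),("padR",(305,90),.051)]}
for k in P: print(k,P[k][:2])
ctr=(P["NL"]+P["NR"]+P["FL"]+P["FR"])/4
for a,b in (("NL","FL"),("NR","FR"),("NR","NL"),("FR","FL"),("bR","bL")):
  d=P[b]-P[a];print(a,b,np.linalg.norm(d),np.degrees(np.arctan2(d[1],d[0])))
ex=(P["FL"]+P["FR"]-P["NL"]-P["NR"]);ex/=np.linalg.norm(ex);ey=np.array([-ex[1],ex[0],0])
print("ctr",ctr,"yaw",np.degrees(np.arctan2(ex[1],ex[0])),"place",ctr+.065*ex,"tbpred",ctr-.065*ex)
T=ctr-.065*ex;T[2]=.066
for a in range(0,360,15):
  p=T+.055*(ex*np.cos(np.radians(a))+np.array([0,0,1])*np.sin(np.radians(a)));print(a,np.round(proj("w",p,c)),np.round(proj("side",p)),end=";")
```

```text
NL [0.4729 0.0708]
NR [ 0.4403 -0.1454]
FL [0.7254 0.0287]
FR [ 0.6945 -0.1819]
bL [0.5336 0.0331]
bR [ 0.5104 -0.1251]
armL [ 0.6515 -0.003 ]
armR [ 0.6328 -0.1301]
tb [ 0.5199 -0.0458]
padL [ 0.6547 -0.0255]
padR [ 0.6419 -0.1122]
NL FL 0.25602647275538754 -9.468266173060508
NR FR 0.25684402929145767 -8.158474332577606
NR NL 0.21864029388140316 81.42102098529247
FR FL 0.21278332272825104 81.64760461278502
bR bL 0.1599657279082692 81.64907510137832
ctr [ 0.5833 -0.057   0.012 ] yaw -8.812326250959295 place [ 0.6475 -0.0669  0.012 ] tbpred [ 0.519 -0.047  0.012]
0 [271. 148.] [296. 191.];15 [271. 151.] [297. 188.];30 [270. 156.] [298. 186.];45 [270. 164.] [301. 185.];60 [270. 174.] [304. 186.];75 [270. 185.] [308. 188.];90 [270. 197.] [313. 191.];105 [270. 208.] [317. 194.];120 [270. 216.] [321. 199.];135 [270. 222.] [324. 204.];150 [270. 226.] [326. 209.];165 [271. 226.] [327. 214.];180 [271. 224.] [327. 218.];195 [271. 220.] [326. 220.];210 [272. 214.] [324. 222.];225 [272. 206.] [321. 222.];240 [272. 198.] [317. 222.];255 [272. 189.] [314. 220.];270 [272. 180.] [310. 217.];285 [272. 171.] [306. 213.];300 [272. 163.] [302. 209.];315 [272. 157.] [300. 204.];330 [271. 152.] [297. 200.];345 [271. 149.] [296. 195.];
```

The wrist view shows the holder: corners (206,217) to (347,46), turnbuckle (270,187), an upper spoke tip near (270,206). Sizes agree with those given (0.256 × 0.216). Next I go to the jar.

```bash
python3 -m pendant '[{"tx":-0.46,"ty":-0.94,"tz":0,"spin":0,"claw":0},{"tx":-0.46,"ty":-0.94,"tz":0,"spin":0,"claw":0},{"tx":-0.46,"ty":-0.94,"tz":0,"spin":0,"claw":0},{"tx":-0.46,"ty":-0.94,"tz":0,"spin":0,"claw":0},{"tx":-0.46,"ty":-0.94,"tz":0,"spin":0,"claw":0},{"tx":-0.46,"ty":-0.94,"tz":0,"spin":0,"claw":0},{"tx":-0.46,"ty":-0.94,"tz":0,"spin":0,"claw":0},{"tx":-0.46,"ty":-0.94,"tz":0,"spin":0,"claw":0},{"tx":-0.46,"ty":-0.94,"tz":0.5,"spin":0,"claw":0},{"tx":0,"ty":0,"tz":0,"spin":0,"claw":0}]'
python3 - <<'E'
from h import *
print(env.get_obs()["tool_pos"])
c=cam("wrist"); im=cams.read_camera("wrist"); cv2.imwrite("pics/w2.png",im[:,:,::-1])
np.save("w2.npy",np.array([c[0]["rvec"],c[0]["tvec"]]));print(proj("w",[.487,.371,.097],c))
E
```

```text
time_s: 4.4
tool_pos: [0.385, 0.3874, 0.3032]
tool_rot: [179.8, 0.3, -7.9]
force: [-0.2, 0.2, -0.3]
grip_width: 0.0868
grasp_force: 0.0
[0.38499233 0.38744942 0.30324177]
(np.float64(282.5116694987363), np.float64(94.7854546185016))
```

View pics/w2.png

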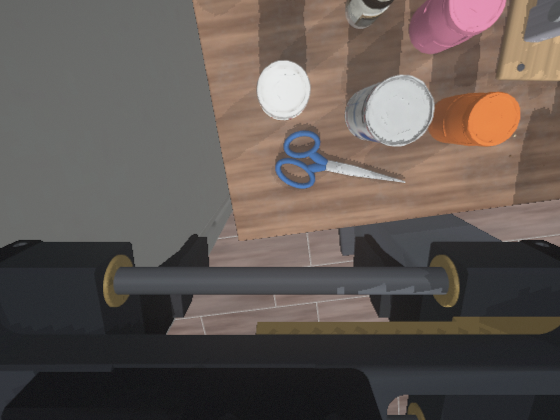

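Run:
```python
from h import *
a=np.load("w2.npy");i=dict(cams.camera_info("wrist"));i["rvec"],i["tvec"]=a;R=cv2.Rodrigues(a[0])[0];c=(i,R,-R.T@a[1])
im=cv2.imread("pics/w2.png");m=(im.min(2)>170).astype(np.uint8);m[:50]=0;m[130:]=0;m[:,:240]=0;m[:,325:]=0
cs,_=cv2.findContours(m,0,1);k=max(cs,key=cv2.contourArea);e=cv2.fitEllipse(cv2.convexHull(k));print(e)
for p,z in ((e[0],.097),((284,90),.097),((212,100),0),((195,5),0),((237,235),0)):print(p,onz("w",*p,z,c))
print(env.get_obs()["tool_pos"],env.get_obs()["tool_rot"])
```

```text
((283.054443359375, 89.78178405761719), (52.837860107421875, 59.661128997802734), 1.8663597106933594)
(283.054443359375, 89.78178405761719) [0.49211178 0.36968512 0.097     ]
(284, 90) [0.49174078 0.36867091 0.097     ]
(212, 100) [0.50128344 0.47040117 0.        ]
(195, 5) [0.62084669 0.46871549 0.        ]
(237, 235) [0.29179255 0.47199288 0.        ]
[0.38726627 0.38540856 0.30415382] [ 1.79808190e+02  1.79339547e-01 -8.17299200e+00]
```

```bash
python3 -m pendant '[{"tx":0.3,"ty":1,"tz":0,"spin":0,"claw":0},{"tx":0.3,"ty":1,"tz":0,"spin":1,"claw":0},{"tx":0,"ty":0,"tz":0,"spin":1,"claw":0}]'; python3 -c "
from cell import env
print(env.get_obs()['qpos'])"
```

```text
time_s: 4.82
tool_pos: [0.4069, 0.2748, 0.3061]
tool_rot: [179.8, -0.2, -17.2]
force: [-0.6, 0.7, -0.4]
grip_width: 0.087
grasp_force: 0.0
[  12.98159032   -1.21491989  -48.92060817   97.4718601    -0.65943719
   83.42142449 -143.08910817]
```

Run:
```python
from h import *
for p in((97,50),(126,170),(152,290)):
    C,d=ray("scene",*p);t=(.47-C[1])/d[1];print(p,d,C+d*t)
print(proj("side",[.5,.47,0]),proj("side",[.31,.47,0]),proj("side",[.31,.47,.3]),proj("scene",[.5,.47,0]),proj("scene",[.31,.47,.3]))
```

```text
(97, 50) [ 0.89171782 -0.42848185 -0.14574851] [0.40822603 0.47       0.50545812]
(126, 170) [ 0.82270844 -0.40805773 -0.39577736] [0.3947153  0.47       0.37446415]
(152, 290) [ 0.68738624 -0.34877696 -0.63706734] [0.38529059 0.47       0.19626992]
(np.float64(169.10623527845718), np.float64(384.88585654570807)) (np.float64(238.1400934553241), np.float64(449.20233693064586)) (np.float64(222.30427765854876), np.float64(418.60894092283513)) (np.float64(130.95857649303812), np.float64(344.68703305947724)) (np.float64(176.63904965355616), np.float64(250.78566910009374))
```

```bash
R='x'; python3 -m pendant '[{"tx":0,"ty":0,"tz":0,"spin":-1,"claw":0},{"tx":0,"ty":0,"tz":0,"spin":-1,"claw":0},{"tx":0,"ty":0,"tz":0,"spin":-1,"claw":0},{"tx":0,"ty":0,"tz":0,"spin":-1,"claw":0},{"tx":0,"ty":0,"tz":0,"spin":-1,"claw":0},{"tx":0,"ty":0,"tz":0,"spin":-1,"claw":0},{"tx":0,"ty":0,"tz":0,"spin":-1,"claw":0},{"tx":0,"ty":0,"tz":0,"spin":-1,"claw":0},{"tx":0,"ty":0,"tz":0,"spin":-1,"claw":0},{"tx":0,"ty":0,"tz":0,"spin":-1,"claw":0}]'; python3 -m pendant '[{"tx":0,"ty":0,"tz":0,"spin":-1,"claw":0},{"tx":0,"ty":0,"tz":0,"spin":-1,"claw":0},{"tx":0,"ty":0,"tz":0,"spin":-1,"claw":0},{"tx":0,"ty":0,"tz":0,"spin":-1,"claw":0},{"tx":0,"ty":0,"tz":0,"spin":-1,"claw":0},{"tx":0,"ty":0,"tz":0,"spin":-1,"claw":0},{"tx":0,"ty":0,"tz":0,"spin":-1,"claw":0},{"tx":0,"ty":0,"tz":0,"spin":-1,"claw":0},{"tx":0,"ty":0,"tz":0,"spin":-1,"claw":0},{"tx":0,"ty":0,"tz":0,"spin":-0.3,"claw":0}]'
cat >> h.py <<'E'
def delta(target):
    o=env.get_obs();Rt=__import__("scipy.spatial.transform",fromlist=["Rotation"]).Rotation.from_euler("xyz",o["tool_rot"],degrees=True).as_matrix()
    print("t",o["time_s"],"pos",o["tool_pos"],"rot",o["tool_rot"],"rows*50mm",Rt.T@(np.array(target)-o["tool_pos"])/.05,"mm",Rt.T@(np.array(target)-o["tool_pos"])*1000)
E
python3 -c "
from h import *
delta([.490,.3695,.2])
print(env.get_obs()['qpos'])"
```

```text
time_s: 6.08
tool_pos: [0.4051, 0.2796, 0.3062]
tool_rot: [179.9, 0.0, 23.5]
force: [0.6, -0.9, 0.8]
grip_width: 0.0868
grasp_force: 0.0
time_s: 7.32
tool_pos: [0.4049, 0.2801, 0.3063]
tool_rot: [179.9, 0.1, 60.6]
force: [0.3, -0.9, -0.4]
grip_width: 0.0873
grasp_force: 0.0
t 7.325 pos [0.40493818 0.28005591 0.30626206] rot [1.79943009e+02 6.89986686e-02 6.06398126e+01] rows*50mm [2.39577925 0.60352367 2.1229589 ] mm [119.78896231  30.17618346 106.14794524]
[ 11.81190399  -1.04372005 -48.37522941  97.34355963  -0.70467307
  83.39001173 -65.8371254 ]
```

```bash
python3 -m pendant '[{"tx":0.6,"ty":0.16,"tz":0.4,"spin":0,"claw":0},{"tx":0.6,"ty":0.16,"tz":0.4,"spin":0,"claw":0},{"tx":0.6,"ty":0.16,"tz":0.4,"spin":0,"claw":0},{"tx":0.6,"ty":0.16,"tz":0.4,"spin":0,"claw":0},{"tx":0,"ty":0,"tz":0,"spin":0,"claw":0},{"tx":0,"ty":0,"tz":0,"spin":0,"claw":0}]';python3 - <<'E'
from h import *
delta([.491,.3695,.066])
cv2.imwrite("pics/s3.png",cams.read_camera("side")[230:420,100:340,::-1].repeat(3,0).repeat(3,1))
E
```

```text
time_s: 8.07
tool_pos: [0.4907, 0.3705, 0.2265]
tool_rot: [180.0, 0.1, 60.8]
force: [-0.4, -0.3, 0.4]
grip_width: 0.0868
grasp_force: 0.0
t 8.075 pos [0.49071817 0.37054474 0.2264859 ] rot [1.79994390e+02 5.20329330e-02 6.07647285e+01] rows*50mm [-0.01256539  0.01480922  3.20973222] mm [ -0.62826962   0.74046077 160.48661105]
```

View pics/s3.png

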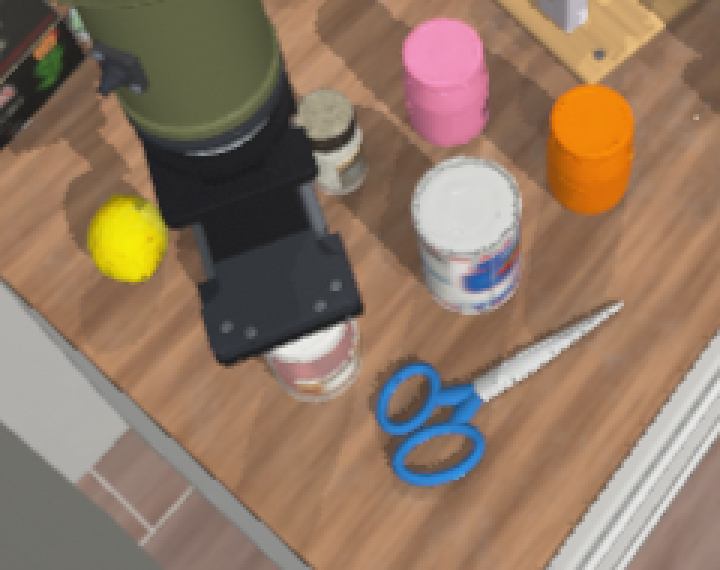

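The gripper is above the jar (crop 310,360), and the lemon, spice jar and tin are clear. Descending.

```bash
python3 -m pendant '[{"tx":0,"ty":0,"tz":0.8,"spin":0,"claw":0},{"tx":0,"ty":0,"tz":0.8,"spin":0,"claw":0},{"tx":0,"ty":0,"tz":0.4,"spin":0,"claw":0},{"tx":0,"ty":0,"tz":0.4,"spin":0,"claw":0}]'; python3 -m pendant '[{"tx":0,"ty":0,"tz":0.4,"spin":0,"claw":0},{"tx":0,"ty":0,"tz":0.4,"spin":0,"claw":0},{"tx":0,"ty":0,"tz":0,"spin":0,"claw":0},{"tx":0,"ty":0,"tz":0,"spin":0,"claw":0.3},{"tx":0,"ty":0,"tz":0,"spin":0,"claw":1},{"tx":0,"ty":0,"tz":0,"spin":0,"claw":1},{"tx":0,"ty":0,"tz":0,"spin":0,"claw":1},{"tx":0,"ty":0,"tz":0,"spin":0,"claw":1}]' 25
```

```text
time_s: 8.62
tool_pos: [0.4914, 0.3715, 0.1069]
tool_rot: [179.9, -0.1, 60.8]
force: [-0.5, -0.6, -0.3]
grip_width: 0.0871
grasp_force: 0.0
time_s: 9.62
tool_pos: [0.4916, 0.3716, 0.0672]
tool_rot: [179.9, -0.1, 60.8]
force: [2.5, -1.4, 4.0]
grip_width: 0.0629
grasp_force: 25.0
```

```bash
python3 -m pendant '[{"tx":0,"ty":0,"tz":-0.5,"spin":0,"claw":1},{"tx":0,"ty":0,"tz":-0.8,"spin":0,"claw":1},{"tx":0,"ty":0,"tz":-1,"spin":0,"claw":1},{"tx":0,"ty":0,"tz":-1,"spin":0,"claw":1}]' 30; python3 -m pendant '[{"tx":-0.68,"ty":0.78,"tz":0,"spin":0,"claw":1},{"tx":-0.68,"ty":0.78,"tz":0,"spin":0,"claw":1},{"tx":-0.68,"ty":0.78,"tz":0,"spin":0,"claw":1},{"tx":-0.68,"ty":0.78,"tz":0,"spin":0,"claw":1},{"tx":-0.68,"ty":0.78,"tz":0,"spin":0,"claw":1},{"tx":-0.68,"ty":0.78,"tz":0,"spin":0,"claw":1},{"tx":-0.68,"ty":0.78,"tz":0,"spin":0,"claw":1},{"tx":-0.68,"ty":0.78,"tz":0,"spin":0,"claw":1},{"tx":-0.68,"ty":0.78,"tz":0,"spin":0,"claw":1}]'; python3 -m pendant '[{"tx":0,"ty":0,"tz":0,"spin":1,"claw":1},{"tx":0,"ty":0,"tz":0,"spin":1,"claw":1},{"tx":0,"ty":0,"tz":0,"spin":1,"claw":1},{"tx":0,"ty":0,"tz":0,"spin":1,"claw":1},{"tx":0,"ty":0,"tz":0,"spin":1,"claw":1},{"tx":0,"ty":0,"tz":0,"spin":1,"claw":1},{"tx":0,"ty":0,"tz":0,"spin":1,"claw":1},{"tx":0,"ty":0,"tz":0,"spin":1,"claw":1},{"tx":0,"ty":0,"tz":0,"spin":1,"claw":1}]'; python3 -m pendant '[{"tx":0,"ty":0,"tz":0,"spin":1,"claw":1},{"tx":0,"ty":0,"tz":0,"spin":1,"claw":1},{"tx":0,"ty":0,"tz":0,"spin":1,"claw":1},{"tx":0,"ty":0,"tz":0,"spin":1,"claw":1},{"tx":0,"ty":0,"tz":0,"spin":1,"claw":1},{"tx":0,"ty":0,"tz":0,"spin":1,"claw":1},{"tx":0,"ty":0,"tz":0,"spin":1,"claw":1},{"tx":0,"ty":0,"tz":0,"spin":1,"claw":1},{"tx":0,"ty":0,"tz":0,"spin":0.3,"claw":1},{"tx":0,"ty":0,"tz":0,"spin":0,"claw":1}]'; python3 -c "
from h import *
delta([.6475,-.067,.0795])"
```

```text
time_s: 10.12
tool_pos: [0.4896, 0.3711, 0.2317]
tool_rot: [-179.9, 0.1, 60.9]
force: [0.1, 1.1, -2.3]
grip_width: 0.0625
grasp_force: 30.0
time_s: 11.25
tool_pos: [0.6476, -0.0679, 0.2303]
tool_rot: [-179.9, 0.0, 60.9]
force: [0.9, 0.4, -2.8]
grip_width: 0.0624
grasp_force: 30.0
time_s: 12.38
tool_pos: [0.6471, -0.0662, 0.23]
tool_rot: [-179.9, 0.1, 24.7]
force: [-0.1, -0.1, -3.0]
grip_width: 0.0625
grasp_force: 30.0
time_s: 13.62
tool_pos: [0.6477, -0.0664, 0.2307]
tool_rot: [-180.0, 0.1, -8.3]
force: [-0.3, 1.3, -3.3]
grip_width: 0.0627
grasp_force: 30.0
t 13.625 pos [ 0.64765233 -0.06643499  0.23074722] rot [-1.79993319e+02  7.78361776e-02 -8.29620915e+00] rows*50mm [2.72513313e-03 1.19742583e-02 3.02494206e+00] mm [1.36256656e-01 5.98712914e-01 1.51247103e+02]
```

```bash
python3 -m pendant '[{"tx":0,"ty":0,"tz":0.7,"spin":0,"claw":1},{"tx":0,"ty":0,"tz":0.7,"spin":0,"claw":1},{"tx":0,"ty":0,"tz":0.6,"spin":0,"claw":1},{"tx":0,"ty":0,"tz":0.4,"spin":0,"claw":1},{"tx":0,"ty":0,"tz":0.3,"spin":0,"claw":1},{"tx":0,"ty":0,"tz":0,"spin":0,"claw":1}]'; python3 -m pendant '[{"tx":0,"ty":0,"tz":0.12,"spin":0,"claw":1},{"tx":0,"ty":0,"tz":0.12,"spin":0,"claw":1},{"tx":0,"ty":0,"tz":0.05,"spin":0,"claw":1},{"tx":0,"ty":0,"tz":0,"spin":0,"claw":1}]'
```

```text
time_s: 14.38
tool_pos: [0.6475, -0.0667, 0.0955]
tool_rot: [180.0, 0.1, -8.3]
force: [-0.2, -0.2, -2.8]
grip_width: 0.0628
grasp_force: 30.0
time_s: 14.88
tool_pos: [0.648, -0.0668, 0.0818]
tool_rot: [180.0, 0.0, -8.4]
force: [0.2, -1.1, -2.1]
grip_width: 0.0624
grasp_force: 30.0
```

Run:
```python
from h import *
cv2.imwrite("pics/s4.png",cv2.resize(cams.read_camera("side")[120:270,210:370,::-1],None,fx=4,fy=4,interpolation=2))
```

```text
(no output)
```

View pics/s4.png

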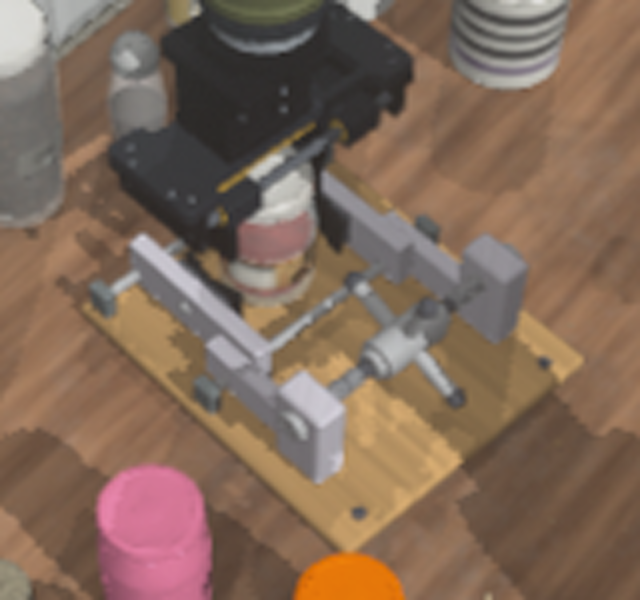

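The jar hangs between the jaws at crop (272,270). I'll lower the last few mm and release.

```bash
python3 -m pendant '[{"tx":0,"ty":0,"tz":0.03,"spin":0,"claw":1},{"tx":0,"ty":0,"tz":0.02,"spin":0,"claw":1},{"tx":0,"ty":0,"tz":0,"spin":0,"claw":1}]'
python3 - <<'E'
from h import *
ex=np.array([np.cos(np.radians(-8.6)),np.sin(np.radians(-8.6)),0]);T=np.array([.5195,-.0465,.066])
for a0 in (0,5,10,15,20,25,30):
  print(a0,[np.round(proj("side",T+.048*(ex*np.cos(a)+np.array([0,0,1])*np.sin(a))),1) for a in np.radians([a0,a0+90,a0+180])])
E
```

```text
time_s: 15.3
tool_pos: [0.648, -0.0667, 0.0794]
tool_rot: [180.0, 0.0, -8.4]
force: [0.5, 0.2, -3.0]
grip_width: 0.0625
grasp_force: 30.0
0 [array([297.4, 193.1]), array([312.1, 192.4]), array([324.7, 215.8])]
5 [array([297.5, 192.2]), array([313.3, 193.4]), array([324.5, 216.7])]
10 [array([297.7, 191.3]), array([314.5, 194.6]), array([324.2, 217.6])]
15 [array([298. , 190.5]), array([315.7, 195.8]), array([323.8, 218.3])]
20 [array([298.4, 189.8]), array([316.9, 197.1]), array([323.3, 218.9])]
25 [array([299. , 189.2]), array([318. , 198.4]), array([322.7, 219.4])]
30 [array([299.6, 188.7]), array([319. , 199.8]), array([322. , 219.8])]
```

```bash
python3 -m pendant '[{"tx":0,"ty":0,"tz":0.02,"spin":0,"claw":1},{"tx":0,"ty":0,"tz":0,"spin":0,"claw":1}]'; python3 -m pendant '[{"tx":0,"ty":0,"tz":0.02,"spin":0,"claw":1},{"tx":0,"ty":0,"tz":0,"spin":0,"claw":1}]'
```

```text
time_s: 15.55
tool_pos: [0.6482, -0.0667, 0.0792]
tool_rot: [180.0, -0.0, -8.4]
force: [-2.8, 0.4, 3.2]
grip_width: 0.0621
grasp_force: 30.0
time_s: 15.8
tool_pos: [0.6482, -0.0667, 0.0791]
tool_rot: [180.0, -0.0, -8.4]
force: [-4.2, 0.6, 8.4]
grip_width: 0.0629
grasp_force: 30.0
```

Contact with the board. Release and rise.

```bash
python3 -m pendant '[{"tx":0,"ty":0,"tz":-0.02,"spin":0,"claw":0.2},{"tx":0,"ty":0,"tz":0,"spin":0,"claw":0},{"tx":0,"ty":0,"tz":0,"spin":0,"claw":0},{"tx":0,"ty":0,"tz":0,"spin":0,"claw":0},{"tx":0,"ty":0,"tz":-0.3,"spin":0,"claw":0},{"tx":0,"ty":0,"tz":-1,"spin":0,"claw":0},{"tx":0,"ty":0,"tz":-1,"spin":0,"claw":0},{"tx":0,"ty":0,"tz":-1,"spin":0,"claw":0},{"tx":-1,"ty":0,"tz":0,"spin":0,"claw":0},{"tx":-1,"ty":0,"tz":0,"spin":0,"claw":0}]'; python3 -m pendant '[{"tx":-0.6,"ty":0,"tz":0,"spin":0,"claw":0.3},{"tx":0,"ty":0,"tz":0,"spin":0,"claw":0.6},{"tx":0,"ty":0,"tz":0,"spin":0,"claw":0.6}]';python3 - <<'E'
from h import *
delta([.5195,-.0465,.111])
c=cam("wrist"); cv2.imwrite("pics/w5.png",cams.read_camera("wrist")[:,:,::-1])
np.save("w5.npy",np.array([c[0]["rvec"],c[0]["tvec"]]))
E
```

```text
time_s: 17.05
tool_pos: [0.5488, -0.0515, 0.2453]
tool_rot: [-180.0, -0.2, -8.3]
force: [0.2, 0.9, 0.0]
grip_width: 0.0872
grasp_force: 0.0
time_s: 17.42
tool_pos: [0.5202, -0.048, 0.2445]
tool_rot: [180.0, -0.1, -8.4]
force: [0.4, 0.1, -0.2]
grip_width: 0.065
grasp_force: 0.0
t 17.425 pos [ 0.52024402 -0.04795633  0.24448207] rot [ 1.79981476e+02 -1.23548853e-01 -8.36498916e+00] rows*50mm [-0.02471605 -0.02751499  2.6695856 ] mm [ -1.23580257  -1.37574932 133.47928018]
```

View pics/w5.png

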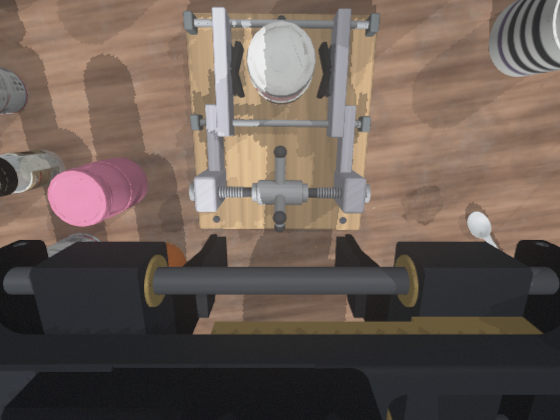

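The jar stands upright between the jaws (lid at 281,58), gap on both sides. The turnbuckle centre is at (280,192), spoke tips at (280,217) and (280,152).

Run:
```python
from h import *
a=np.load("w5.npy");i=dict(cams.camera_info("wrist"));i["rvec"],i["tvec"]=a;R=cv2.Rodrigues(a[0])[0];c=(i,R,-R.T@a[1])
print("tb",onz("w",280,191,.075,c),onz("w",280,192,.066,c),"lid",onz("w",281,58,.109,c))
ex=np.array([np.cos(np.radians(-8.5)),np.sin(np.radians(-8.5)),0]);T=np.array([.5195,-.0465,.066])
for a0 in (5,10,15,20,25,30):
  print(a0,[np.round(proj("w",T+.048*(ex*np.cos(a)+np.array([0,0,1])*np.sin(a)),c),1) for a in np.radians([a0,a0+90])])
for p in ((196,192),(364,192)):print(onz("w",*p,.066,c))
```

```text
tb [ 0.52301419 -0.04726577  0.075     ] [ 0.51983439 -0.0467728   0.066     ] lid [ 0.64792087 -0.06665763  0.109     ]
5 [array([279.9, 149.7]), array([279.6, 207.6])]
10 [array([279.9, 150.6]), array([279.6, 211.5])]
15 [array([279.8, 151.8]), array([279.6, 215.2])]
20 [array([279.8, 153.4]), array([279.6, 218.7])]
25 [array([279.8, 155.4]), array([279.6, 221.8])]
30 [array([279.8, 157.7]), array([279.6, 224.7])]
[0.53360352 0.04706706 0.066     ]
[ 0.50606605 -0.14060733  0.066     ]
```

```bash
python3 -m pendant '[{"tx":-0.3,"ty":-0.03,"tz":0.7,"spin":-0.03,"claw":0.6},{"tx":0,"ty":0,"tz":0.7,"spin":0,"claw":0.6},{"tx":0,"ty":0,"tz":0.6,"spin":0,"claw":0.6},{"tx":0,"ty":0,"tz":0,"spin":0,"claw":0.6}]'; python3 -c "
from h import *
delta([.5062,-.0446,.107])"
```

```text
time_s: 17.98
tool_pos: [0.5037, -0.0439, 0.1412]
tool_rot: [-179.9, 0.3, -8.2]
force: [1.1, 0.3, 0.6]
grip_width: 0.0352
grasp_force: 0.0
t 17.975 pos [ 0.50370351 -0.04388216  0.14122432] rot [-179.93985892    0.29622805   -8.21922363] rows*50mm [0.05500765 0.00778955 0.68420333] mm [ 2.75038245  0.38947773 34.21016652]
```

```bash
python3 -m pendant '[{"tx":0.04,"ty":0.01,"tz":0.4,"spin":0,"claw":0.6},{"tx":0,"ty":0,"tz":0.28,"spin":0,"claw":0.6},{"tx":0,"ty":0,"tz":0,"spin":0,"claw":0.6}]'; python3 -m pendant '[{"tx":0,"ty":0,"tz":0,"spin":0,"claw":0.8},{"tx":0,"ty":0,"tz":0,"spin":0,"claw":1},{"tx":0,"ty":0,"tz":0,"spin":0,"claw":1},{"tx":0,"ty":0,"tz":0,"spin":0,"claw":1}]' 20;  python3 -c "
from h import *
delta([.5062,-.0446,.107]);o=env.get_obs();print(o['force'],o['wrist_torque'])"
```

```text
time_s: 18.35
tool_pos: [0.5066, -0.0449, 0.1091]
tool_rot: [-180.0, 0.1, -8.2]
force: [0.0, -0.0, -0.0]
grip_width: 0.0348
grasp_force: 0.0
time_s: 18.85
tool_pos: [0.5071, -0.0445, 0.11]
tool_rot: [-180.0, -0.1, -8.2]
force: [-0.2, 1.6, 1.7]
grip_width: 0.0103
grasp_force: 20.0
t 18.85 pos [ 0.50710347 -0.04453824  0.1099526 ] rot [-1.79979806e+02 -5.20993670e-02 -8.23195205e+00] rows*50mm [-0.01775995  0.00383056  0.05903458] mm [-0.88799773  0.1915278   2.95172922]
[-0.22339525  1.57208727  1.71799009] [ 0.31992004  0.04864592 -0.03013901]
```

Gripped the spoke (width ≈ 11 mm). First stroke from 107° to 160°.

```bash
cat > m.py <<'E'
from h import *
o=env.get_obs();ex=np.array([np.cos(np.radians(-8.5)),np.sin(np.radians(-8.5)),0]);ey=np.array([-ex[1],ex[0],0]);T=np.array([.5195,-.0466,.066])
d=o["tool_pos"]+[0,0,.002]-T;x,z=d@ex,d[2];F=-o["force"];fx,fz=F@ex,F[2]
# moment about +y of tool's push on spoke (negative = drawing in)
M=z*fx-x*fz
print(f"t {o['time_s']:.2f} a {np.degrees(np.arctan2(z,x)):.1f} r {np.hypot(x,z)*1e3:.1f} push fx {fx:.1f} fz {fz:.1f} drawM {-M:.3f} wristTy {o['wrist_torque']@ey:.3f} w {o['grip_width']:.4f}")
E
python3 -m pendant '[{"tx":-0.077,"ty":0,"tz":0.028,"spin":0,"claw":1},{"tx":-0.075,"ty":0,"tz":0.035,"spin":0,"claw":1},{"tx":-0.071,"ty":0,"tz":0.042,"spin":0,"claw":1},{"tx":-0.067,"ty":0,"tz":0.048,"spin":0,"claw":1},{"tx":-0.062,"ty":0,"tz":0.054,"spin":0,"claw":1}]' >/dev/null; python3 m.py;python3 -m pendant '[{"tx":-0.057,"ty":0,"tz":0.060,"spin":0,"claw":1},{"tx":-0.051,"ty":0,"tz":0.065,"spin":0,"claw":1},{"tx":-0.045,"ty":0,"tz":0.069,"spin":0,"claw":1}]' >/dev/null; python3 m.py;python3 -m pendant '[{"tx":-0.039,"ty":0,"tz":0.073,"spin":0,"claw":1},{"tx":-0.032,"ty":0,"tz":0.076,"spin":0,"claw":1}]'>/dev/null; python3 m.py
```

```text
t 19.48 a 120.1 r 46.8 push fx -4.7 fz -17.6 drawM 0.602 wristTy -1.085 w 0.0100
t 19.85 a 139.8 r 45.2 push fx 0.7 fz -16.5 drawM 0.550 wristTy 0.123 w 0.0102
t 20.10 a 152.5 r 44.7 push fx 2.7 fz -14.3 drawM 0.512 wristTy 0.437 w 0.0099
```

```bash
python3 -m pendant '[{"tx":-0.03,"ty":0,"tz":0.08,"spin":0,"claw":1},{"tx":0,"ty":0,"tz":0,"spin":0,"claw":1},{"tx":0,"ty":0,"tz":0,"spin":0,"claw":1}]' >/dev/null; python3 m.py; python3 -m pendant '[{"tx":0,"ty":0,"tz":0,"spin":0,"claw":0.6},{"tx":0,"ty":0,"tz":0,"spin":0,"claw":0.6},{"tx":0,"ty":0,"tz":0,"spin":0,"claw":0.6}]'; python3 m.py; python3 -m pendant '[{"tx":0,"ty":0,"tz":-1,"spin":0,"claw":0.6},{"tx":0,"ty":0,"tz":-1,"spin":0,"claw":0.6},{"tx":0,"ty":0,"tz":-0.8,"spin":0,"claw":0.6},{"tx":0,"ty":0,"tz":0,"spin":0,"claw":0.6}]'
python3 - <<'E'
from h import *
o=env.get_obs();print(o["tool_pos"])
c=cam("wrist"); im=cams.read_camera("wrist")[:,:,::-1];cv2.imwrite("pics/w6.png",cv2.resize(im[0:250,160:400],None,fx=2.4,fy=2.4,interpolation=2))
np.save("w6.npy",np.array([c[0]["rvec"],c[0]["tvec"]]))
T=np.array([.5195,-.0466,.066]);ex=np.array([np.cos(np.radians(-8.5)),np.sin(np.radians(-8.5)),0])
for a0 in (55,60,65,70,75):
  print(a0,[np.round((np.array(proj("w",T+.048*(ex*np.cos(a)+np.array([0,0,1])*np.sin(a)),c))-[160,0])*2.4,1) for a in np.radians([a0,a0+90])])
E
```

```text
t 20.48 a 159.4 r 44.6 push fx 1.2 fz -8.8 drawM 0.350 wristTy 0.147 w 0.0096
time_s: 20.85
tool_pos: [0.4762, -0.0408, 0.0775]
tool_rot: [180.0, 0.1, -8.3]
force: [0.2, 0.2, 0.1]
grip_width: 0.0306
grasp_force: 0.0
t 20.85 a 162.8 r 45.7 push fx -0.1 fz -0.1 drawM 0.005 wristTy 0.048 w 0.0306
time_s: 21.35
tool_pos: [0.4787, -0.0409, 0.2211]
tool_rot: [180.0, -0.4, -8.3]
force: [0.2, -0.1, -0.7]
grip_width: 0.0347
grasp_force: 0.0
[ 0.47872304 -0.040857    0.22113051]
55 [array([290.2, 313.5]), array([289.4, 484.9])]
60 [array([290.2, 323.8]), array([289.4, 488.1])]
65 [array([290.1, 334.7]), array([289.4, 490.3])]
70 [array([290.1, 346.1]), array([289.4, 491.5])]
75 [array([290. , 357.8]), array([289.4, 491.9])]
```

View pics/w6.png

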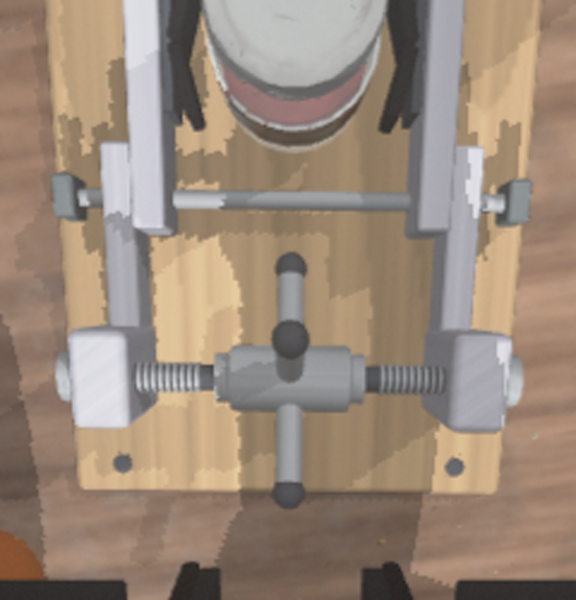

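Spoke tip at crop (290,338), so the next spoke is at about 66° and we have turned 49° so far. The jar is still free of both pads.

Run:
```python
from h import *
a=np.load("w6.npy");i=dict(cams.camera_info("wrist"));i["rvec"],i["tvec"]=a;R=cv2.Rodrigues(a[0])[0];c=(i,R,-R.T@a[1])
l,r=onz("w",160+190/2.4,12,.051,c),onz("w",160+399/2.4,12,.051,c);print(l,r,np.linalg.norm(l-r)/2)
delta([.5372,-.0492,.105])
```

```text
[ 0.65860264 -0.02711636  0.051     ] [ 0.64683147 -0.10841663  0.051     ] 0.04107399936856848
t 21.4 pos [ 0.47738286 -0.04081832  0.21896931] rot [ 1.79962706e+02 -1.41869577e-01 -8.25640990e+00] rows*50mm [ 1.20236818 -0.00738833  2.28236595] mm [ 60.11840923  -0.36941633 114.11829745]
```

```bash
python3 -m pendant '[{"tx":0.6,"ty":0,"tz":0.6,"spin":0,"claw":0.6},{"tx":0.6,"ty":0,"tz":0.6,"spin":0,"claw":0.6},{"tx":0,"ty":0,"tz":0.6,"spin":0,"claw":0.6},{"tx":0,"ty":0,"tz":0.48,"spin":0,"claw":0.6},{"tx":0,"ty":0,"tz":0,"spin":0,"claw":0.6}]'; python3 -m pendant '[{"tx":0,"ty":0,"tz":0,"spin":0,"claw":0.8},{"tx":0,"ty":0,"tz":0,"spin":0,"claw":1},{"tx":0,"ty":0,"tz":0,"spin":0,"claw":1}]' 12 >/dev/null;  python3 m.py
```

```text
time_s: 22.02
tool_pos: [0.5332, -0.0489, 0.1004]
tool_rot: [-180.0, 0.4, -8.2]
force: [-0.8, 0.5, 0.4]
grip_width: 0.035
grasp_force: 0.0
t 22.40 a 67.0 r 44.4 push fx -0.2 fz 0.0 drawM 0.008 wristTy 0.037 w 0.0128
```

```bash
python3 -m pendant '[{"tx":-0.096,"ty":0,"tz":-0.035,"spin":0,"claw":1},{"tx":-0.099,"ty":0,"tz":-0.024,"spin":0,"claw":1},{"tx":-0.101,"ty":0,"tz":-0.013,"spin":0,"claw":1}]' >/dev/null;python3 m.py;python3 -m pendant '[{"tx":-0.102,"ty":0,"tz":-0.001,"spin":0,"claw":1},{"tx":-0.102,"ty":0,"tz":0.01,"spin":0,"claw":1},{"tx":-0.1,"ty":0,"tz":0.022,"spin":0,"claw":1}]' >/dev/null;python3 m.py
```

```text
t 22.77 a 82.6 r 45.0 push fx -10.0 fz 8.0 drawM 0.492 wristTy -2.315 w 0.0110
t 23.15 a 98.3 r 45.9 push fx -11.2 fz -2.6 drawM 0.523 wristTy -2.592 w 0.0109
```

```bash
python3 -m pendant '[{"tx":-0.097,"ty":0,"tz":0.033,"spin":0,"claw":1},{"tx":-0.092,"ty":0,"tz":0.044,"spin":0,"claw":1}]' >/dev/null;python3 m.py;python3 -m pendant '[{"tx":-0.087,"ty":0,"tz":0.054,"spin":0,"claw":1},{"tx":-0.08,"ty":0,"tz":0.063,"spin":0,"claw":1}]' >/dev/null;python3 m.py;python3 -m pendant '[{"tx":-0.072,"ty":0,"tz":0.072,"spin":0,"claw":1},{"tx":-0.064,"ty":0,"tz":0.08,"spin":0,"claw":1}]' >/dev/null;python3 m.py
```

```text
t 23.40 a 108.5 r 45.9 push fx -8.4 fz -12.3 drawM 0.544 wristTy -2.007 w 0.0104
t 23.65 a 132.4 r 45.1 push fx 0.9 fz 0.0 drawM -0.031 wristTy 0.120 w 0.0021
t 23.90 a 148.2 r 45.5 push fx -0.2 fz -0.5 drawM 0.024 wristTy 0.068 w 0.0004
```

The grip slipped off at 12 N. Rise, look and regrip harder.

```bash
python3 -m pendant '[{"tx":-0.3,"ty":0,"tz":-0.3,"spin":0,"claw":0.6},{"tx":0.2,"ty":0,"tz":-1,"spin":0,"claw":0.6},{"tx":0,"ty":0,"tz":-1,"spin":0,"claw":0.6},{"tx":0,"ty":0,"tz":0,"spin":0,"claw":0.6}]'
python3 - <<'E'
from h import *
o=env.get_obs();print(o["tool_pos"])
c=cam("wrist"); im=cams.read_camera("wrist")[:,:,::-1];cv2.imwrite("pics/w7.png",cv2.resize(im[0:250,160:400],None,fx=2.4,fy=2.4,interpolation=2))
np.save("w7.npy",np.array([c[0]["rvec"],c[0]["tvec"]]))
T=np.array([.5195,-.0466,.066]);ex=np.array([np.cos(np.radians(-8.5)),np.sin(np.radians(-8.5)),0])
for a0 in (10,15,20,25,30,35,40):
  print(a0,[np.round((np.array(proj("w",T+.048*(ex*np.cos(a)+np.array([0,0,1])*np.sin(a)),c))-[160,0])*2.4,1) for a in np.radians([a0,a0+90])])
E
```

```text
time_s: 24.4
tool_pos: [0.4796, -0.0408, 0.2073]
tool_rot: [180.0, -0.4, -8.2]
force: [0.1, -0.4, 0.0]
grip_width: 0.0307
grasp_force: 0.0
[ 0.47957047 -0.04076362  0.20728964]
10 [array([291.1, 260.9]), array([290.5, 425.3])]
15 [array([291.1, 262.9]), array([290.4, 436.5])]
20 [array([291.1, 266. ]), array([290.4, 447.1])]
25 [array([291.1, 270.2]), array([290.3, 456.9])]
30 [array([291.1, 275.5]), array([290.3, 465.9])]
35 [array([291.1, 281.9]), array([290.2, 474. ])]
40 [array([291.1, 289.3]), array([290.2, 481.1])]
```

View pics/w7.png

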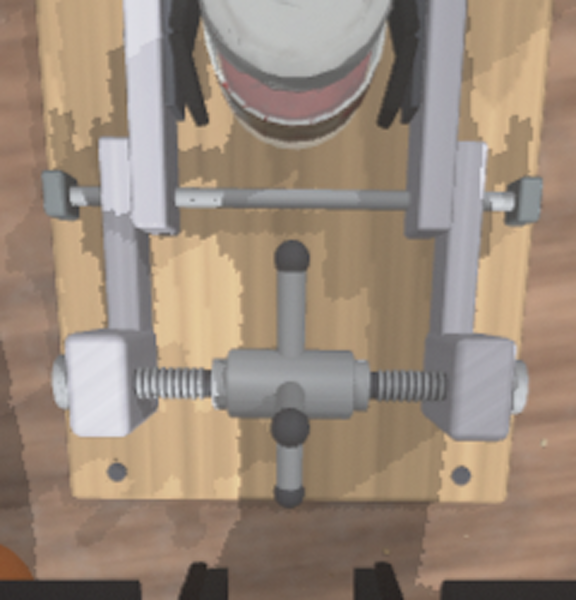

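Spoke tip at crop (290,427), so it is at ≈101° and the total turn is ≈83°. The pads are not yet touching. Regrip at 25 N.

```bash
python3 -c "
from h import *
delta([.5114,-.0454,.106])"; python3 -m pendant '[{"tx":0.32,"ty":0,"tz":0.4,"spin":0,"claw":0.6},{"tx":0.32,"ty":0,"tz":0.6,"spin":0,"claw":0.6},{"tx":0,"ty":0,"tz":0.6,"spin":0,"claw":0.6},{"tx":0,"ty":0,"tz":0.4,"spin":0,"claw":0.6},{"tx":0,"ty":0,"tz":0,"spin":0,"claw":0.6}]'; python3 m.py
```

```text
t 24.45 pos [ 0.47797151 -0.04075039  0.20488617] rot [ 1.79965178e+02 -1.70875839e-01 -8.24593938e+00] rows*50mm [ 0.66909382 -0.00506035  1.97972502] mm [33.45469114 -0.25301762 98.9862508 ]
time_s: 25.08
tool_pos: [0.506, -0.0449, 0.1004]
tool_rot: [-180.0, 0.4, -8.2]
force: [0.7, -0.6, -0.2]
grip_width: 0.0349
grasp_force: 0.0
t 25.07 a 110.5 r 38.9 push fx -0.8 fz 0.2 drawM 0.027 wristTy 0.020 w 0.0349
```

```bash
python3 -m pendant '[{"tx":0.04,"ty":0,"tz":-0.05,"spin":0,"claw":0.6},{"tx":0,"ty":0,"tz":0,"spin":0,"claw":0.8},{"tx":0,"ty":0,"tz":0,"spin":0,"claw":1},{"tx":0,"ty":0,"tz":0,"spin":0,"claw":1},{"tx":0,"ty":0,"tz":0,"spin":0,"claw":1}]' 25 ;  python3 m.py
```

```text
time_s: 25.7
tool_pos: [0.511, -0.0452, 0.1065]
tool_rot: [-180.0, -0.0, -8.2]
force: [-0.0, 1.0, 1.9]
grip_width: 0.0103
grasp_force: 25.0
t 25.70 a 101.4 r 43.4 push fx 0.2 fz -1.9 drawM 0.009 wristTy 0.099 w 0.0103
```

```bash
python3 -m pendant '[{"tx":-0.082,"ty":0,"tz":0.021,"spin":0,"claw":1},{"tx":-0.08,"ty":0,"tz":0.029,"spin":0,"claw":1}]' >/dev/null;python3 m.py;python3 -m pendant '[{"tx":-0.077,"ty":0,"tz":0.036,"spin":0,"claw":1},{"tx":-0.073,"ty":0,"tz":0.044,"spin":0,"claw":1}]' >/dev/null;python3 m.py;python3 -m pendant '[{"tx":-0.068,"ty":0,"tz":0.051,"spin":0,"claw":1},{"tx":-0.063,"ty":0,"tz":0.057,"spin":0,"claw":1}]' >/dev/null;python3 m.py;python3 -m pendant '[{"tx":-0.057,"ty":0,"tz":0.063,"spin":0,"claw":1},{"tx":-0.051,"ty":0,"tz":0.068,"spin":0,"claw":1}]' >/dev/null;python3 m.py
```

```text
t 25.95 a 103.6 r 43.5 push fx -16.1 fz 1.7 drawM 0.664 wristTy -3.563 w 0.0102
t 26.20 a 110.1 r 43.5 push fx -11.9 fz -12.3 drawM 0.672 wristTy -3.017 w 0.0099
t 26.45 a 120.7 r 43.1 push fx -3.6 fz -24.1 drawM 0.666 wristTy -1.153 w 0.0097
t 26.70 a 137.5 r 42.6 push fx 2.5 fz -20.8 drawM 0.582 wristTy 0.164 w 0.0093
```

```bash
python3 -m pendant '[{"tx":-0.044,"ty":0,"tz":0.073,"spin":0,"claw":1},{"tx":-0.036,"ty":0,"tz":0.077,"spin":0,"claw":1}]' >/dev/null;python3 m.py;python3 -m pendant '[{"tx":-0.029,"ty":0,"tz":0.080,"spin":0,"claw":1},{"tx":0,"ty":0,"tz":0,"spin":0,"claw":1}]' >/dev/null;python3 m.py;python3 -m pendant '[{"tx":0,"ty":0,"tz":0,"spin":0,"claw":0.6},{"tx":0,"ty":0,"tz":0,"spin":0,"claw":0.6},{"tx":0,"ty":0,"tz":0,"spin":0,"claw":0.6}]' >/dev/null; python3 -m pendant '[{"tx":0,"ty":0,"tz":-1,"spin":0,"claw":0.6},{"tx":0,"ty":0,"tz":-1,"spin":0,"claw":0.6},{"tx":0,"ty":0,"tz":-0.8,"spin":0,"claw":0.6},{"tx":0,"ty":0,"tz":0,"spin":0,"claw":0.6},{"tx":0,"ty":0,"tz":0,"spin":0,"claw":0.6}]'
python3 - <<'E'
from h import *
o=env.get_obs();print(o["tool_pos"])
c=cam("wrist"); im=cams.read_camera("wrist")[:,:,::-1];cv2.imwrite("pics/w8.png",cv2.resize(im[0:250,160:400],None,fx=2.4,fy=2.4,interpolation=2))
np.save("w8.npy",np.array([c[0]["rvec"],c[0]["tvec"]]))
T=np.array([.5195,-.0466,.066]);ex=np.array([np.cos(np.radians(-8.5)),np.sin(np.radians(-8.5)),0])
for a0 in (55,60,65,70,75,80):
  print(a0,[np.round((np.array(proj("w",T+.048*(ex*np.cos(a)+np.array([0,0,1])*np.sin(a)),c))-[160,0])*2.4,1) for a in np.radians([a0,a0+90])])
# dark tips: blobs near column 290
g=im.max(2)[0:250,160:400];m=(g<75).astype(np.uint8);n,l,st,ct=cv2.connectedComponentsWithStats(m)
for k in range(1,n):
  if st[k,4]>15: print("dark",st[k],ct[k]*2.4)
E
```

```text
t 26.95 a 152.9 r 42.7 push fx 2.9 fz -16.3 drawM 0.561 wristTy 0.595 w 0.0094
t 27.20 a 160.6 r 42.9 push fx 3.1 fz -11.4 drawM 0.414 wristTy 0.334 w 0.0093
time_s: 28.2
tool_pos: [0.4775, -0.041, 0.2154]
tool_rot: [180.0, 0.1, -8.3]
force: [0.2, 0.5, 0.1]
grip_width: 0.0348
grasp_force: 0.0
[ 0.47752622 -0.04096305  0.21538588]
55 [array([289.7, 308. ]), array([288.9, 483.5])]
60 [array([289.6, 318.6]), array([288.9, 486.6])]
65 [array([289.6, 329.8]), array([288.9, 488.8])]
70 [array([289.5, 341.5]), array([288.9, 490.1])]
75 [array([289.5, 353.5]), array([288.9, 490.4])]
80 [array([289.4, 365.7]), array([288.9, 489.8])]
dark [ 76   0  15  50 386] [196.10984456  57.99170984]
dark [152   0  17  51 413] [387.5622276   63.26004843]
dark [115 141  12   5  21] [289.14285714 344.        ]
dark [ 71 234  21  16 259] [196.58687259 582.69034749]
dark [151 234  21  16 260] [384.18461538 582.69230769]
dark [  0 242  53   8 418] [ 61.51004785 589.26315789]
dark [190 242  50   8 398] [515.09547739 589.2361809 ]
```

Run:
```python
from h import *
for n in("w6","w7","w8"):
    a=np.load(n+".npy");i=dict(cams.camera_info("wrist"));i["rvec"],i["tvec"]=a;R=cv2.Rodrigues(a[0])[0];c=(i,R,-R.T@a[1])
    im=cv2.imread(f"pics/{n}.png");g=im.max(2)
    # follow fixed world points on pad top: holder x of jar place +0..-20mm ; find dark inner edges
    for hx in (.0,-.010,-.02,):
        ex=np.array([np.cos(np.radians(-8.5)),np.sin(np.radians(-8.5)),0]);ey=np.array([-ex[1],ex[0],0])
        P=np.array([.6478,-.0667,.051])+hx*ex
        ys=np.arange(-.06,.06,.0004);v=[]
        for y in ys:
            u=(np.array(proj("w",P+y*ey,c))-[160,0])*2.4
            v.append(g[int(u[1]),int(u[0])] if 0<=u[1]<600 and 0<=u[0]<576 else 255)
        v=np.array(v);d=v<80
        L=ys[d&(ys>0)];Rr=ys[d&(ys<0)]
        print(n,hx,"left %.1f..%.1f right %.1f..%.1f"%(L.min()*1e3,L.max()*1e3,Rr.max()*1e3,Rr.min()*1e3) if len(L) and len(Rr) else "-")
```

```text
w6 0.0 left 40.0..48.4 right -39.6..-48.4
w6 -0.01 left 41.2..48.4 right -40.8..-48.4
w6 -0.02 left 38.0..48.4 right -38.0..-48.0
w7 0.0 left 37.2..45.6 right -36.8..-45.6
w7 -0.01 left 38.4..45.6 right -38.0..-45.2
w7 -0.02 left 36.0..45.2 right -35.6..-45.2
w8 0.0 left 34.8..42.0 right -35.2..-41.2
w8 -0.01 left 34.4..41.6 right -34.4..-41.2
w8 -0.02 left 32.0..40.8 right -31.6..-40.8
```

```bash
python3 -c "
from h import *
delta([.5340,-.0488,.1035])"; python3 -m pendant '[{"tx":0.55,"ty":0,"tz":0.5,"spin":0,"claw":0.6},{"tx":0.58,"ty":0,"tz":0.6,"spin":0,"claw":0.6},{"tx":0,"ty":0,"tz":0.6,"spin":0,"claw":0.6},{"tx":0,"ty":0,"tz":0.3,"spin":0,"claw":0.6},{"tx":0,"ty":0,"tz":0.18,"spin":0,"claw":0.6},{"tx":0,"ty":0,"tz":0,"spin":0,"claw":0.6},{"tx":0,"ty":0,"tz":0,"spin":0,"claw":0.6}]'; python3 m.py;  python3 -c "
from h import *
delta([.5340,-.0488,.1035])"
```

```text
t 28.25 pos [ 0.47719857 -0.04084261  0.21484802] rot [ 1.79995818e+02  1.41995141e-01 -8.24522190e+00] rows*50mm [ 1.15262485 -0.00557752  2.22411031] mm [ 57.63124265  -0.27887589 111.20551535]
time_s: 29.12
tool_pos: [0.5347, -0.0489, 0.1083]
tool_rot: [180.0, -0.1, -8.2]
force: [0.1, -1.1, -0.3]
grip_width: 0.0346
grasp_force: 0.0
t 29.12 a 70.9 r 46.9 push fx -0.3 fz 0.3 drawM 0.016 wristTy -0.001 w 0.0346
t 29.125 pos [ 0.53471507 -0.04893462  0.10834466] rot [ 1.79978833e+02 -1.13916734e-01 -8.23834497e+00] rows*50mm [-0.0147322  -0.00065105  0.09686396] mm [-0.73660981 -0.03255257  4.84319813]
```

```bash
python3 -m pendant '[{"tx":-0.01,"ty":0,"tz":0.08,"spin":0,"claw":0.6},{"tx":0,"ty":0,"tz":0,"spin":0,"claw":0.8},{"tx":0,"ty":0,"tz":0,"spin":0,"claw":1},{"tx":0,"ty":0,"tz":0,"spin":0,"claw":1},{"tx":0,"ty":0,"tz":0,"spin":0,"claw":1}]' 25 >/dev/null;  python3 m.py; python3 -m pendant '[{"tx":-0.076,"ty":0,"tz":-0.024,"spin":0,"claw":1},{"tx":-0.078,"ty":0,"tz":-0.017,"spin":0,"claw":1}]' >/dev/null;  python3 m.py; python3 -m pendant '[{"tx":-0.079,"ty":0,"tz":-0.01,"spin":0,"claw":1},{"tx":-0.079,"ty":0,"tz":-0.003,"spin":0,"claw":1}]' >/dev/null;  python3 m.py; python3 -m pendant '[{"tx":-0.079,"ty":0,"tz":0.005,"spin":0,"claw":1},{"tx":-0.08,"ty":0,"tz":0.012,"spin":0,"claw":1}]' >/dev/null;  python3 m.py
```

```text
t 29.75 a 70.0 r 41.9 push fx 0.9 fz -0.1 drawM -0.036 wristTy 0.076 w 0.0099
t 30.00 a 76.4 r 42.2 push fx -12.3 fz 12.1 drawM 0.627 wristTy -2.857 w 0.0103
t 30.25 a 85.3 r 42.8 push fx -14.0 fz 9.0 drawM 0.630 wristTy -3.064 w 0.0099
t 30.50 a 93.3 r 43.4 push fx -15.2 fz 3.9 drawM 0.649 wristTy -3.498 w 0.0103
```

```bash
python3 -m pendant '[{"tx":-0.082,"ty":0,"tz":0.021,"spin":0,"claw":1}]' >/dev/null;python3 m.py; python3 -m pendant '[{"tx":-0.08,"ty":0,"tz":0.029,"spin":0,"claw":1}]' >/dev/null;python3 m.py;python3 -m pendant '[{"tx":-0.077,"ty":0,"tz":0.036,"spin":0,"claw":1}]' >/dev/null;python3 m.py;python3 -m pendant '[{"tx":-0.073,"ty":0,"tz":0.044,"spin":0,"claw":1}]' >/dev/null;python3 m.py
```

```text
t 30.62 a 97.0 r 43.7 push fx -15.4 fz -1.3 drawM 0.676 wristTy -3.500 w 0.0101
t 30.75 a 100.6 r 43.9 push fx -14.8 fz -6.7 drawM 0.693 wristTy -3.552 w 0.0102
t 30.88 a 104.1 r 44.0 push fx -14.4 fz -13.6 drawM 0.759 wristTy -3.279 w 0.0100
t 31.00 a 108.7 r 44.0 push fx -8.0 fz -20.6 drawM 0.623 wristTy -2.003 w 0.0088
```

```bash
cat > pads.py <<'E'
from h import *
import sys
c=cam("wrist");im=cams.read_camera("wrist");cv2.imwrite(f"pics/{sys.argv[1]}.png",im[:,:,::-1]);g=im.max(2)
ex=np.array([np.cos(np.radians(-8.5)),np.sin(np.radians(-8.5)),0]);ey=np.array([-ex[1],ex[0],0])
for hx in (-.005,-.010,-.015,-.02):
    P=np.array([.6478,-.0667,.051])+hx*ex;ys=np.arange(-.06,.06,.0004);v=[]
    for y in ys:
        u=proj("w",P+y*ey,c);v.append(g[int(u[1]),int(u[0])] if 0<=u[1]<420 and 0<=u[0]<560 else 255)
    v=np.array(v);d=v<80;L=ys[d&(ys>0)];R=ys[d&(ys<0)]
    print(hx,"left %.1f..%.1f right %.1f..%.1f"%(L.min()*1e3,L.max()*1e3,R.max()*1e3,R.min()*1e3) if len(L) and len(R) else "-",proj("w",P,c))
E
python3 pads.py w9; python3 m.py
```

```text
-0.005 left 34.4..42.4 right -34.8..-42.0 (np.float64(283.9546174245299), np.float64(15.58504794733517))
-0.01 left 32.0..42.8 right -32.8..-41.6 (np.float64(283.89529856254376), np.float64(24.786834189702603))
-0.015 left 29.6..42.4 right -30.0..-38.8 (np.float64(283.83678893353493), np.float64(33.863088878895525))
-0.02 left 28.8..42.4 right -27.6..-41.6 (np.float64(283.7790720902529), np.float64(42.81636338018433))
t 31.05 a 112.4 r 44.1 push fx 1.8 fz -5.3 drawM 0.015 wristTy 0.377 w 0.0068
```

The pads slipped off the spoke again. The pads are now only about 2 mm from the jar. I'll switch to pushing the spoke with closed fingertips, which also gives a clean moment reading.

```bash
python3 -m pendant '[{"tx":0,"ty":0,"tz":-0.1,"spin":0,"claw":0.6},{"tx":0,"ty":0,"tz":-0.2,"spin":0,"claw":0.6},{"tx":0,"ty":0,"tz":-1,"spin":0,"claw":0.6},{"tx":0,"ty":0,"tz":-1,"spin":0,"claw":0.6},{"tx":0,"ty":0,"tz":0,"spin":0,"claw":1},{"tx":0,"ty":0,"tz":0,"spin":0,"claw":1},{"tx":0,"ty":0,"tz":0,"spin":0,"claw":1}]' 10; python3 pads.py w10
python3 - <<'E'
from h import *
c=cam("wrist");print(env.get_obs()["tool_pos"]);im=cams.read_camera("wrist");g=im.max(2)
m=(g<90).astype(np.uint8);m[:,:255]=0;m[:,305:]=0;m[235:]=0
n,l,st,ct=cv2.connectedComponentsWithStats(m)
for k in range(1,n):
  if st[k,4]>10: print("dark",st[k],ct[k])
T=np.array([.5195,-.0466,.066]);ex=np.array([np.cos(np.radians(-8.5)),np.sin(np.radians(-8.5)),0])
for a0 in (95,100,105,110,115,120,125,130):
  print(a0,[np.round(proj("w",T+.048*(ex*np.cos(a)+np.array([0,0,1])*np.sin(a)),c),1) for a in np.radians([a0,a0-90,a0+90])])
E
```

```text
time_s: 31.92
tool_pos: [0.4937, -0.0432, 0.212]
tool_rot: [-180.0, 0.2, -8.2]
force: [0.3, -0.1, 0.0]
grip_width: 0.0126
grasp_force: 0.0
-0.005 left 34.0..39.2 right -34.4..-39.6 (np.float64(282.3807498739293), np.float64(36.70915052080386))
-0.01 left 32.4..39.2 right -33.6..-38.8 (np.float64(282.347231876528), np.float64(42.69234935282958))
-0.015 left 30.4..38.8 right -30.8..-38.8 (np.float64(282.31404642446716), np.float64(48.61618649719017))
-0.02 left 29.6..38.8 right -29.2..-39.2 (np.float64(282.2811885932048), np.float64(54.48154101936342))
[ 0.49377219 -0.04316568  0.2120483 ]
dark [268  67  25   6  58] [279.93103448  69.86206897]
dark [275 115  13  12 133] [280.96992481 120.9924812 ]
dark [273 180  16  16 196] [280.18367347 187.66836735]
dark [274 215  23   9  92] [281.06521739 218.65217391]
95 [array([280.7, 187.2]), array([281., 123.]), array([280.6, 217. ])]
100 [array([280.7, 191.8]), array([281. , 123.7]), array([280.6, 215.3])]
105 [array([280.7, 196.2]), array([281. , 124.7]), array([280.6, 213.3])]
110 [array([280.7, 200.3]), array([281. , 126.2]), array([280.6, 211.1])]
115 [array([280.7, 204.1]), array([281. , 128.2]), array([280.6, 208.7])]
120 [array([280.6, 207.6]), array([281. , 130.5]), array([280.6, 206.1])]
125 [array([280.6, 210.6]), array([281. , 133.3]), array([280.6, 203.3])]
130 [array([280.6, 213.3]), array([281. , 136.5]), array([280.7, 200.3])]
```

```bash
cat > p.py <<'E'
from h import *
o=env.get_obs();ex=np.array([np.cos(np.radians(-8.5)),np.sin(np.radians(-8.5)),0]);T=np.array([.5195,-.0466,.066])
d=o["tool_pos"]-T;x,z=d@ex-.0095,d[2]-.017;F=-o["force"];fx,fz=F@ex,F[2]
al=np.degrees(np.arctan2(z,x)+np.arcsin(min(1,.0055/np.hypot(x,z))))
print(f"t {o['time_s']:.2f} E x {x*1e3:.1f} z {z*1e3:.1f} a {al:.1f} push fx {fx:.1f} fz {fz:.1f} drawM {-(z*fx-x*fz):.3f}")
E
python3 -m pendant '[{"tx":1,"ty":0,"tz":0,"spin":0,"claw":1},{"tx":0,"ty":0,"tz":0.6,"spin":0,"claw":1},{"tx":0,"ty":0,"tz":0.6,"spin":0,"claw":1},{"tx":0,"ty":0,"tz":0.5,"spin":0,"claw":1},{"tx":0,"ty":0,"tz":0,"spin":0,"claw":1},{"tx":0,"ty":0,"tz":0,"spin":0,"claw":1}]' 10; python3 p.py
```

```text
time_s: 32.78
tool_pos: [0.5447, -0.0503, 0.1292]
tool_rot: [-180.0, -0.0, -8.2]
force: [0.2, -0.7, 0.4]
grip_width: 0.0005
grasp_force: 0.0
t 32.77 E x 16.0 z 46.2 a 77.4 push fx -0.3 fz -0.4 drawM 0.007
```

```bash
python3 -m pendant '[{"tx":-0.09,"ty":0,"tz":0.06,"spin":0,"claw":1},{"tx":-0.09,"ty":0,"tz":0.06,"spin":0,"claw":1},{"tx":-0.1,"ty":0,"tz":0,"spin":0,"claw":1}]' >/dev/null; python3 p.py; python3 -m pendant '[{"tx":-0.099,"ty":0,"tz":0.002,"spin":0,"claw":1}]' >/dev/null; python3 p.py;python3 -m pendant '[{"tx":-0.098,"ty":0,"tz":0.014,"spin":0,"claw":1}]' >/dev/null; python3 p.py;python3 -m pendant '[{"tx":-0.095,"ty":0,"tz":0.026,"spin":0,"claw":1}]' >/dev/null; python3 p.py;python3 -m pendant '[{"tx":-0.091,"ty":0,"tz":0.037,"spin":0,"claw":1}]' >/dev/null; python3 p.py
```

```text
t 33.15 E x 1.1 z 39.6 a 96.4 push fx 0.6 fz -0.1 drawM -0.024
t 33.27 E x -0.7 z 40.3 a 98.9 push fx -9.3 fz 4.7 drawM 0.372
t 33.40 E x -4.6 z 40.2 a 104.4 push fx -8.9 fz 4.0 drawM 0.339
t 33.52 E x -8.7 z 39.4 a 110.3 push fx -9.3 fz 0.7 drawM 0.363
t 33.65 E x -12.7 z 38.2 a 116.2 push fx -9.0 fz -1.6 drawM 0.365
```

Clean free-turning moment of about 0.36 N m. Continue to about 0.53.

```bash
python3 -m pendant '[{"tx":-0.086,"ty":0,"tz":0.048,"spin":0,"claw":1}]' >/dev/null; python3 p.py;python3 -m pendant '[{"tx":-0.080,"ty":0,"tz":0.058,"spin":0,"claw":1}]' >/dev/null; python3 p.py;python3 -m pendant '[{"tx":-0.072,"ty":0,"tz":0.068,"spin":0,"claw":1}]' >/dev/null; python3 p.py
```

```text
t 33.77 E x -16.5 z 36.6 a 122.2 push fx -7.6 fz -6.9 drawM 0.392
t 33.90 E x -20.2 z 34.5 a 128.3 push fx -5.5 fz -12.5 drawM 0.444
t 34.02 E x -24.0 z 31.7 a 135.0 push fx -3.2 fz -17.4 drawM 0.517
```

```bash
python3 -m pendant '[{"tx":0,"ty":0,"tz":0,"spin":0,"claw":1}]' >/dev/null; python3 p.py
```

```text
t 34.15 E x -24.8 z 31.3 a 136.4 push fx -2.5 fz -13.4 drawM 0.413
```

```bash
python3 -m pendant '[{"tx":-0.045,"ty":0,"tz":0.053,"spin":0,"claw":1}]' >/dev/null; python3 p.py;python3 -m pendant '[{"tx":-0.03,"ty":0,"tz":0.036,"spin":0,"claw":1}]' >/dev/null; python3 p.py
```

```text
t 34.27 E x -26.2 z 29.2 a 139.9 push fx -5.3 fz -16.0 drawM 0.573
t 34.40 E x -27.5 z 27.6 a 143.0 push fx -2.3 fz -17.9 drawM 0.554
```

Firm: 0.55–0.57 N m, about 0.2 above free turning. Back off.

```bash
python3 -m pendant '[{"tx":0.02,"ty":0,"tz":-0.2,"spin":0,"claw":1},{"tx":0,"ty":0,"tz":-0.6,"spin":0,"claw":1},{"tx":0,"ty":0,"tz":-1,"spin":0,"claw":1},{"tx":0,"ty":0,"tz":-0.6,"spin":0,"claw":1},{"tx":0,"ty":0,"tz":0,"spin":0,"claw":1},{"tx":0,"ty":0,"tz":0,"spin":0,"claw":1}]'; python3 pads.py w11
python3 - <<'E'
from h import *
c=cam("wrist");im=cams.read_camera("wrist");g=im.max(2)
m=(g<90).astype(np.uint8);m[:,:255]=0;m[:,305:]=0;m[235:]=0
n,l,st,ct=cv2.connectedComponentsWithStats(m)
print([ct[k] for k in range(1,n) if st[k,4]>30])
w=(im.min(2)>150).astype(np.uint8);w[110:]=0;w[:,:235]=0;w[:,325:]=0
n,l,st,ct=cv2.connectedComponentsWithStats(w);k=1+np.argmax(st[1:,4]);print(st[k],"lid",onz("w",*ct[k],.109,c))
T=np.array([.5195,-.0466,.066]);ex=np.array([np.cos(np.radians(-8.5)),np.sin(np.radians(-8.5)),0])
for a0 in (130,135,140,145,150):
  print(a0,[np.round(proj("w",T+.048*(ex*np.cos(a)+np.array([0,0,1])*np.sin(a)),c),1) for a in np.radians([a0,a0-90])])
E
```

```text
time_s: 35.15
tool_pos: [0.4959, -0.0435, 0.2244]
tool_rot: [180.0, 0.1, -8.2]
force: [-0.1, -0.3, -0.8]
grip_width: 0.0006
grasp_force: 0.0
-0.005 left 34.4..38.0 right -34.0..-38.4 (np.float64(282.2279996738143), np.float64(43.120291582137725))
-0.01 left 32.8..36.0 right -33.2..-36.8 (np.float64(282.1971409162768), np.float64(48.80670350920872))
-0.015 left 30.8..35.2 right -30.4..-35.2 (np.float64(282.1665737755548), np.float64(54.439378556695715))
-0.02 left 28.0..35.6 right -26.8..-35.2 (np.float64(282.13629413739795), np.float64(60.0190748666931))
[array([279.75510204,  74.12244898]), array([280.81632653, 131.53061224]), array([280.6       , 144.82857143]), array([279.75694444, 216.40277778])]
[ 244    0   76   59 3826] lid [ 0.64155561 -0.06451417  0.109     ]
130 [array([280.5, 211.6]), array([280.9, 138.2])]
135 [array([280.5, 213.8]), array([280.9, 141.6])]
140 [array([280.5, 215.6]), array([280.8, 145.3])]
145 [array([280.5, 217. ]), array([280.8, 149.4])]
150 [array([280.5, 218. ]), array([280.8, 153.7])]
```

```bash
python3 -c "
from cell import env
print(env.sign_off())"
```

```text
the job is handed in; nothing more can be done
None
```

The jar stands upright on the board, let go and then clamped by both pads at an estimated 20 N each (spoke moment about 0.2 N m above free turning); the job was handed in about 36 s into the 72 s limit, and the hand-in gave no verdict.

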